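Open the timing microphone for a watch

ROBOT

A 7-joint arm with a two-finger parallel gripper is mounted at the origin on the work surface. World frame = base frame: x ahead of the robot, y to its left, z up, the work surface at z = 0. Lengths are in m, angles in rad, forces in N, time in s.
With the tool pointing down it reaches from about 0.4 to 0.9 m from the base axis. Payload 5.5 kg.
Tool frame: the origin (TCP) lies on the centre line of the jaws, within the pads' length; the fingertips stand 19 mm ahead of it and the grasp point (between the pads) is the TCP (bot.tip_reach is the distance from the TCP to the fingertips, in m); z points along the fingers, y is the line along which they close (so a half turn about z gives the same grasp; the last joint's range is limited). The gripper opens to 85 mm and grips with 20 to 120 N. Pads are 22 mm wide; open, the fingers measure 114 mm over their backs; the gripper's body (76 mm by 85 mm) begins 54 mm behind the grasp point. The pads swing forward as they close: fully open they stand 13 mm farther back than shut.
Start: joints at [-0.966, 0.501, -0.427, 1.55, 0.221, 1.138, -0.21], TCP at [0.218, 0.612, 0.226] pointing down, gripper open.
Joint ranges: [-2.88, 2.88], [-0.31, 2.03], [-1.54, 1.56], [0.2, 2.42], [-1.41, 4.55], [0.19, 2.02], [-2.57, 2.57]. Speed limits (rad/s): [2.57, 2.57, 3.14, 3.14, 3.14, 3.14, 3.14].

INTERFACE

Orientations are given as a unit quaternion [x, y, z, w].
In Python, from workcell import monitor, imaging, ticket, bot gives the robot as it stands.
- The arm moves only by the tool play_rows, never from a script. Its argument "motion" is a list of rows, each an object of numbers: "dx", "dy", "dz": the shift along the tool's x, y, z in units of 25 mm (1.0 is 25 mm); "twist": the turn about the tool's z in units of 6 degrees (1.0 is 6 degrees). A call has 1 to 20 rows; each row shifts and turns the commanded pose from where the row before left it, along the tool's axes as they then stand; what a row does not reach is not made up. A row lasts 1/10 s, in which the tool goes at most 50 mm and 8.59 degrees, less where a joint would pass 70% of its speed; a pose out of reach is approached as far as the arm can. A call is refused whole if a number of a shift passes 1 or a number of a turn 1, either way. A call with a gripper value outside its range is refused whole. "hand" is the opening, from 0 (shut) to 1 (fully open), set as the call begins (left out, the last holds). The fingers move at their own pace and stop on an object; "grip_force" is the grip in N (left out, the last holds). Time passes only in rows, so rows that do not move let the fingers close. It gives the time, the measured TCP pose, the force and the opening at its end, in the units of the state.
- monitor.get_obs(): the state, without advancing time (a new reading comes with each control period).
- imaging.snapshot(name): name is "side" or "top" or "wrist"; returns (picture, depth): 480x640x3 uint8, red, green, blue; 480x640 float32, m along the optical axis (not along the pixel's ray), 0 where there is no reading.
- imaging.get_calibration(name): a dict with "fov_y" (degrees; the focal length in pixels is half the picture's height over the tangent of half this angle, whatever the lens; pixels are square), "cx", "cy" (the principal point, pixels), "pose" (4x4, takes a point from camera to world coordinates); the wrist camera has in their place "T_tool_cam" (4x4, takes a point from camera to tool coordinates, whose origin is the TCP and whose axes are the flange's). Camera axes: x right, y down, z forward; pixel columns grow to the right and rows downward; lengths in m; the calibration is good to about 2 mm. A picture is of the moment at which its call begins: read the wrist's pose just before it. get_calibration takes no time and is no camera call.
- ticket.finish_job(): hands the job in, once; it reports no verdict.
The state is a dict: "t": time; "q": joint angles; "joint_vel": joint speeds; "effort": joint torques, N m; "position": TCP position; "orientation": TCP orientation; "force": force on the tool from outside, world axes, zero at the start; "wrist_torque": the same for the moment, N m; "grip_width": finger opening in m.
Only numpy, scipy, OpenCV 4.12 (cv2) and the standard library are available. Lean on these libraries where they do the work, as an engineer would, in place of code of your own. Each camera call takes 0.05 s, during which the arm holds its last target. There are 200 camera calls.

TASK

A watch is about to go on the timing microphone: swing the microphone's tilted head down until it lies level, then draw the spring jaw out by its brass finger post until the black pointer stands inside the red mark, without pulling it out to its end stop. Keep holding the jaw open there: the job finishes with the post still in your grip, so that I can lay the watch in, and the watch and the other things on the bench stay where they are.

Things in the scene. Friction and masses are not known exactly. Their poses are not given: they have to be found in the camera images.
- mic: Timing-machine microphone, a heavy stand fixed to the bench: dark foot plate 150 x 90 x 16 mm; at its +x end an aluminium yoke (two cheeks with black knobs, 94 mm over the knobs, 83 mm high) that carries the tilting head; a support pillar near its -x end. Origin: centre of the foot's underside. x runs from the finger-post end to the yoke, z up. At yaw 0 the -x end faces the robot.
- head_hinge (a point): Middle of the head's tilt axis, between the yoke cheeks, 60 mm along mic +x and 70 mm above the bench. The axis is parallel to mic y. Does not move with the head.
- mic_head (a joint): Tilt of the grey head (126 x 56 x 26 mm) about the hinge, rad: 0 = level on the support pillar (hard stop); positive = the finger-post end is raised. Starts at 0.45 to 0.85. Stiff friction hinge: stays where left; 1 to 3 N down on the finger post swings it down, about 4 N up there lifts it again.
- mic_jaw (a joint): How far the spring jaw is drawn out of the head, m: 0 = at rest, closed by its spring; 0.024 = pointer on the middle of the red mark; 0.034 = end stop. It slides straight out along the head, away from the hinge (mic -x when the head is level). The spring pulls it back with 4.5 N at rest and 8 N at the mark; let go, it returns.
- finger_post (a point): Middle of the brass finger post that pulls the jaw: upright, round, 16 mm thick, 26 mm tall (this point 13 mm below its top), square to the head's top. It stands beyond the head's end on a steel tongue 10 mm wide, 6 mm thick; free space below. Head level, jaw at rest: 135 mm from the hinge along mic -x and 28 mm above it (98 mm above the bench). Moves with head and jaw.
- jaw_pointer (a point): Middle of the jaw's black pointer bar, 3 mm wide and 52 mm long across the head, on the upper side; moves with the jaw, 67 mm nearer to the hinge than the finger post.
- red_mark (a point): Middle of the red mark painted on both guide rails of the head, 7 mm wide along the slide; 24 mm further out than the pointer at rest. The white strips with black ticks on each side of it are a scale.
- watch: Steel watch without strap, blue dial, 39 mm across and 10 mm thick, lying on the blue round cushion (68 mm across, 18 mm high, fixed). Origin: centre of its underside. Leave it alone.
- movement_holder: Steel and brass movement holder, 38 mm across, 24 mm high. Origin: centre of its underside. Leave it alone.
- loupe: Red eye loupe standing on its narrow end, 38 mm across at the top, 36 mm high. Origin: centre of its underside. Leave it alone.
- marker: Blue marker pen lying on the bench, about 125 mm long and 13 mm thick. Origin: under the middle of its barrel; x along the pen towards the cap. Leave it alone.

How it is judged:
On the way, in this order (a step that is already met when the one before it is completed fails the run):
1. the head lies level (tilt under 0.06 rad) with the jaw still closed (drawn out less than 5 mm) (value of joint mic_head below 0.06 rad and value of joint mic_jaw below 0.005 m), for 0.2 s.
2. the jaw is drawn out to the mark by the fingers (20.5 to 27.5 mm) with the head level (value of joint mic_head below 0.06 rad and value of joint mic_jaw between 0.0205 and 0.0275 m and contact force between the fingers and mic_jaw above 1 N), for 0.5 s.
At the end, for the whole second after the job is handed in: The head is level (tilt under 0.06 rad); the jaw, held by the fingers alone (contact over 1 N), is at rest drawn out 20.5 to 27.5 mm, its pointer inside the red mark; the watch, movement holder, loupe and marker lie within 15 mm of their starts and clear of the jaw (all of step 2 and velocity of joint mic_jaw between -0.01 and 0.01 m/s and contact force between mic_jaw and watch below 0.1 N and contact force between mic_jaw and movement_holder below 0.1 N and contact force between mic_jaw and loupe below 0.1 N and contact force between mic_jaw and marker below 0.1 N and distance of each of watch, movement_holder, loupe, marker from where it was at the start of the episode below 0.015 m); the arm keeps its last pose, push and grip.
It fails at once if the jaw is pulled out to its end stop (33 mm or more) (value of joint mic_jaw above 0.033 m).
It fails at once if the watch or another thing on the bench is pushed more than 15 mm (distance of any of watch, movement_holder, loupe, marker from where it was at the start of the episode above 0.015 m).
It also fails if it takes over 45 s, if anything falls off the work surface, if the arm or the gripper's body presses on something with over 40 N, if the wrist force passes 120 N, or if a joint passes its speed limit or range.

## Working session

There is one attempt and no reset: what is moved stays moved. The work goes in short steps, Python scripts to look and compute and a tool call to move; the robot and the scene stay as the last step left them, time stands still between calls to the robot, and variables do not carry over. Pictures are saved under pics/ and viewed, on a budget of 10 in all, crops included, one or two more only if the job needs it, and the job is handed in when it is done.

Besides the shell and the picture viewer there is one more tool, called by a JSON object that holds its "fn" and its "kwargs", one argument or row to a line. play_rows: Moves the arm, as the interface text tells. Its arguments: {"type":"object","properties":{"motion":{"type":"array"},"hand":{"type":"number"},"grip_force":{"type":"number"}},"required":["motion"]}

```bash
ls; mkdir -p pics; cat > h.py <<'E'
import numpy as np,cv2
from workcell import monitor,imaging,ticket,bot
from scipy.spatial.transform import Rotation as R
def snap(n):
    o=monitor.get_obs(); p,d=imaging.snapshot(n); c=imaging.get_calibration(n)
    if n=="wrist":
        T=np.eye(4);T[:3,:3]=R.from_quat(o["orientation"]).as_matrix();T[:3,3]=o["position"];M=T@np.array(c["T_tool_cam"])
    else: M=np.array(c["pose"])
    return p,d,c,M
def cloud(d,c,M):
    f=240/np.tan(np.radians(c["fov_y"])/2); v,u=np.mgrid[:480,:640]
    P=np.stack([(u-c["cx"])/f*d,(v-c["cy"])/f*d,d,np.ones_like(d)],-1)
    return (P@M.T)[...,:3]
E
python3 - <<'E'
from h import *
o=monitor.get_obs();print(o); print(bot.tip_reach)
for n in("top","side"):
    p,d,c,M=snap(n); np.savez(f"{n}.npz",p=p,d=d,M=M,cl=cloud(d,c,M)); cv2.imwrite(f"pics/{n}0.png",p[...,::-1]); print(n,c["fov_y"],c["cx"],c["cy"],M.round(3).tolist(),(d>0).mean())
E
```

```text
pics
{'t': 0.0, 'q': array([-0.96580524,  0.50185751, -0.42676181,  1.55146405,  0.22079368,
        1.13832316, -0.21030457]), 'joint_vel': array([ 0.00069616,  0.00112609, -0.00133787,  0.00040567, -0.00057214,
        0.00080122,  0.00051149]), 'effort': array([ 2.75234879e-04, -5.69516659e+01, -5.81598938e+00, -2.80934447e+01,
        1.06327760e-02,  1.20579702e-02, -2.61051810e-05]), 'position': array([0.21768   , 0.61170077, 0.22524487]), 'orientation': array([ 1.70052683e-01,  9.85434466e-01, -9.79696087e-04, -1.96536102e-04]), 'force': array([-0.22732661, -0.09978906, -1.21792632]), 'wrist_torque': array([-0.01103318,  0.02959806, -0.04322243]), 'grip_width': 0.08574835153550597}
0.019
top 44.61362287833271 321.3064706106942 231.75722363354737 [[-0.012, -0.996, 0.083, 0.522], [-1.0, 0.014, 0.019, 0.018], [-0.02, -0.083, -0.996, 0.964], [0.0, 0.0, 0.0, 1.0]] 0.9958756510416666
side 55.078749509894685 317.47784374998406 239.95369059899622 [[0.986, -0.124, 0.107, 0.538], [-0.163, -0.685, 0.71, -0.486], [-0.015, -0.718, -0.696, 0.589], [0.0, 0.0, 0.0, 1.0]] 0.99599609375
```

View pics/top0.png

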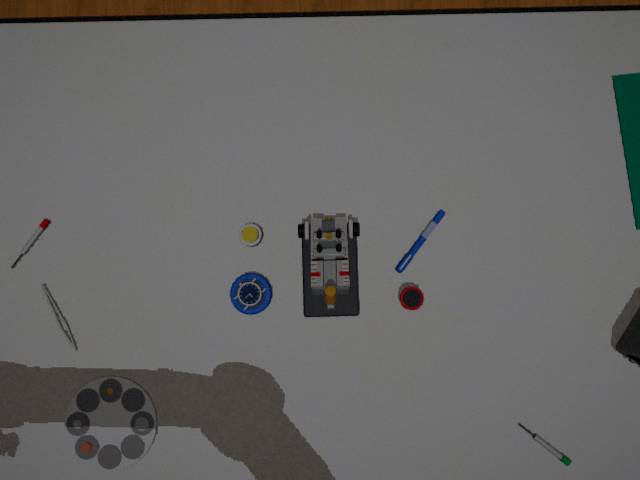

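View pics/side0.png

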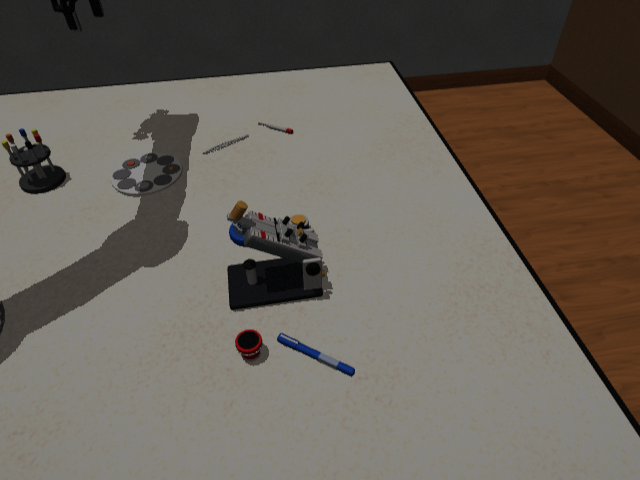

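The top view shows the mic at about (330,265), its post at (330,295) facing the robot. The watch is at (250,293), the holder at (250,235), the loupe at (411,297) and the marker around (420,240). The side view shows the head tilted, with the post at (238,210).

```bash
python3 - <<'E'
from h import *
z=np.load("top.npz");cl=z["cl"];p=z["p"]
sub=np.zeros((480,640),bool);sub[190:335,285:375]=1
m=sub&(cl[...,2]>.009)&(cl[...,2]<.022)&(p.max(-1)<75)
print("bench z",np.median(cl[150:180,200:450,2]),m.sum(),np.median(cl[m][:,2]))
al=sub&(cl[...,2]>.009)
r=cv2.minAreaRect((cl[m][:,:2]*1000).astype(np.float32));print("foot",r)
hsv=cv2.cvtColor(p,cv2.COLOR_RGB2HSV)
b=sub&(hsv[...,0]>10)&(hsv[...,0]<28)&(hsv[...,1]>130)
n,l,s,ce=cv2.connectedComponentsWithStats(b.astype(np.uint8))
for i in range(1,n):
    if s[i,4]>8: q=cl[l==i];print("brass",s[i],ce[i],q.mean(0),q.max(0),q.min(0))
rd=sub&((hsv[...,0]<8)|(hsv[...,0]>172))&(hsv[...,1]>130)
n,l,s,ce=cv2.connectedComponentsWithStats(rd.astype(np.uint8))
for i in range(1,n):
    if s[i,4]>5: print("red",s[i,4],ce[i],np.median(cl[l==i],0))
print("max z",cl[sub][:,2].max())
z=np.load("side.npz");cl=z["cl"];p=z["p"];hsv=cv2.cvtColor(p,cv2.COLOR_RGB2HSV)
b=(hsv[...,0]>8)&(hsv[...,0]<28)&(hsv[...,1]>130);b[:190]=0;b[330:]=0;b[:,:200]=0;b[:,345:]=0
n,l,s,ce=cv2.connectedComponentsWithStats(b.astype(np.uint8))
for i in range(1,n):
    if s[i,4]>8: q=cl[l==i];print("side brass",s[i],ce[i],q.mean(0),q.max(0),q.min(0))
E
```

```text
bench z -0.0007602273797810422 2031 0.015003726714799881
foot ((544.031982421875, 22.812583923339844), (159.12063598632812, 90.0030746459961), 0.916666567325592)
brass [325 218   7   2  13] [328.23076923 218.53846154] [0.62208098 0.02433013 0.01381665] [0.62328701 0.02967306 0.01792715] [0.62100094 0.01980167 0.00882025]
brass [326 233   6   6  36] [328.5 235.5] [0.58681477 0.02358221 0.11167906] [0.5904902  0.02731089 0.11760793] [0.58338539 0.01988494 0.10672545]
brass [324 286  13  19 196] [329.85714286 294.90816327] [0.50193776 0.02242235 0.17081797] [0.51401666 0.03274156 0.18371397] [0.48526923 0.01407954 0.01516564]
red 42 [344.11904762 272.92857143] [0.53165391 0.00223204 0.13417802]
red 38 [314.65789474 273.68421053] [0.5308     0.0432489  0.13422168]
max z 0.9635062803224882
side brass [230 201  17  19 195] [238.18974359 210.20512821] [0.50318111 0.01594303 0.17378132] [0.53837125 0.02863361 0.58915939] [ 0.49048737 -0.48632203  0.15721907]
side brass [292 215  13  10 101] [297.74257426 219.08910891] [0.59757383 0.14334546 0.03134507] [0.61054377 0.16336081 0.11766107] [0.58700649 0.03848051 0.02160879]
side brass [297 227   5   9  35] [299.17142857 231.08571429] [0.58751899 0.02438329 0.11211788] [0.59177253 0.03537791 0.11631078] [0.58375006 0.01944976 0.10784312]
side brass [322 270   3   7  17] [322.82352941 272.94117647] [0.62289489 0.02170079 0.01280052] [0.62526162 0.02558263 0.01683979] [0.62106774 0.01932438 0.00206355]
```

Estimates: mic yaw about 0.018 rad, hinge about (0.600, 0.024, 0.070), tilt about 0.60 rad. Post top is at about (0.512, 0.022, 0.180) and goes to (0.465, 0.0215, 0.111) when level. I'll twist, approach and shut the hand.

{"fn": "play_rows", "kwargs": {
  "hand": 0,
  "motion": [
    {"twist":-0.86,"dz":-0.3},
    {"twist":-0.86,"dz":-0.3},
    {"twist":-0.86},
    {"twist":-0.86},
    {"dy":-1,"dx":-0.5},
    {"dy":-1,"dx":-0.5},
    {"dy":-1,"dx":-0.5},
    {"dy":-1,"dx":-0.5},
    {"dy":-1,"dx":-0.5},
    {"dy":-1,"dx":-0.5},
    {"dy":-1,"dx":-0.5},
    {"dy":-1,"dx":-0.5},
    {"dy":-1,"dx":-0.5},
    {"dy":-1,"dx":-0.5},
    {"dy":-1,"dx":-0.5},
    {"dy":-1,"dx":-0.5},
    {"dy":-1,"dx":-0.5},
    {"dy":-1,"dx":-0.5},
    {"dy":-1,"dx":-0.5},
    {"dy":-1,"dx":-0.5}
  ]
}}

```text
schema error: expected keys dx, dy, dz, twist
```

{"fn": "play_rows", "kwargs": {
  "hand": 0,
  "motion": [
    {"dx":0,"dy":0,"dz":-0.3,"twist":-0.86},
    {"dx":0,"dy":0,"dz":-0.3,"twist":-0.86},
    {"dx":0,"dy":0,"dz":0,"twist":-0.86},
    {"dx":0,"dy":0,"dz":0,"twist":-0.86},
    {"dx":-0.5,"dy":-1,"dz":0,"twist":0},
    {"dx":-0.5,"dy":-1,"dz":0,"twist":0},
    {"dx":-0.5,"dy":-1,"dz":0,"twist":0},
    {"dx":-0.5,"dy":-1,"dz":0,"twist":0},
    {"dx":-0.5,"dy":-1,"dz":0,"twist":0},
    {"dx":-0.5,"dy":-1,"dz":0,"twist":0},
    {"dx":-0.5,"dy":-1,"dz":0,"twist":0},
    {"dx":-0.5,"dy":-1,"dz":0,"twist":0},
    {"dx":-0.5,"dy":-1,"dz":0,"twist":0},
    {"dx":-0.5,"dy":-1,"dz":0,"twist":0},
    {"dx":-0.5,"dy":-1,"dz":0,"twist":0},
    {"dx":-0.5,"dy":-1,"dz":0,"twist":0},
    {"dx":-0.5,"dy":-1,"dz":0,"twist":0},
    {"dx":-0.5,"dy":-1,"dz":0,"twist":0},
    {"dx":-0.5,"dy":-1,"dz":0,"twist":0}
  ]
}}

```text
t: 2.0
position: [0.4124, 0.2397, 0.241]
orientation: [-0.009, 1.0, -0.0, -0.0]
force: [1.7, -0.4, -0.8]
grip_width: -0.0003
```

{"fn": "play_rows", "kwargs": {
  "motion": [
    {"dx":-0.25,"dy":-1,"dz":0,"twist":0},
    {"dx":-0.25,"dy":-1,"dz":0,"twist":0},
    {"dx":-0.25,"dy":-1,"dz":0,"twist":0},
    {"dx":-0.25,"dy":-1,"dz":0,"twist":0},
    {"dx":-0.25,"dy":-1,"dz":0,"twist":0},
    {"dx":-0.25,"dy":-1,"dz":0,"twist":0},
    {"dx":-0.25,"dy":-1,"dz":0,"twist":0},
    {"dx":-0.25,"dy":-1,"dz":0,"twist":0},
    {"dx":-0.25,"dy":-0.7,"dz":0,"twist":0},
    {"dx":0,"dy":0,"dz":0,"twist":0},
    {"dx":0,"dy":0,"dz":0,"twist":0}
  ]
}}

```text
t: 3.1
position: [0.4721, 0.0248, 0.241]
orientation: [-0.009, 1.0, 0.0, -0.0]
force: [-1.4, 0.8, 0.2]
grip_width: 0.0002
```

```bash
python3 - <<'E'
from h import *
o=monitor.get_obs();print(o["position"],o["force"])
p,d,c,M=snap("wrist");cl=cloud(d,c,M);cv2.imwrite("pics/w1.png",p[...,::-1]);print((d>0).mean(),M.round(3).tolist())
hsv=cv2.cvtColor(p,cv2.COLOR_RGB2HSV)
b=(hsv[...,0]>8)&(hsv[...,0]<30)&(hsv[...,1]>110)
n,l,s,ce=cv2.connectedComponentsWithStats(b.astype(np.uint8))
for i in range(1,n):
    if s[i,4]>100: q=cl[(l==i)&(d>0)];print("brass",s[i],np.median(q,0),np.percentile(q,2,0),np.percentile(q,98,0))
E
```

```text
[0.47207796 0.02481222 0.24097044] [-1.3923973   0.7942212   0.20084113]
0.9959602864583333 [[-0.017, 0.955, 0.297, 0.396], [1.0, 0.017, 0.005, 0.024], [0.0, 0.297, -0.955, 0.388], [0.0, 0.0, 0.0, 1.0]]
brass [301 275  25  18 374] [0.49520752 0.0238439  0.16504026] [0.47316257 0.01641759 0.15977352] [0.49882376 0.03077026 0.2180528 ]
brass [424 311  25  22 425] [0.59925036 0.15292365 0.02277581] [0.58778394 0.14168499 0.02118037] [0.61105525 0.16453754 0.02405006]
```

View pics/w1.png

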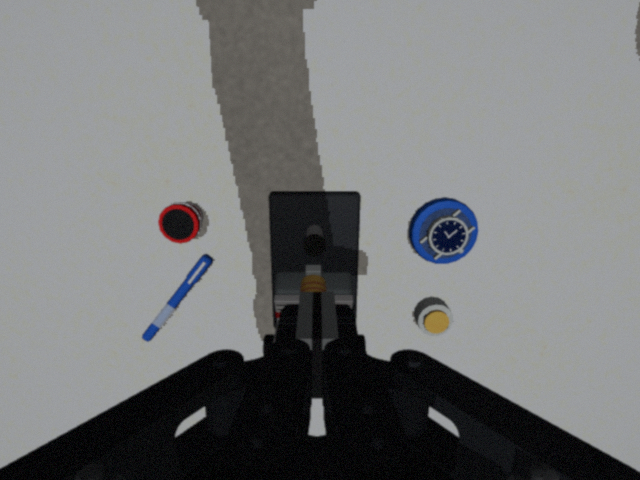

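The wrist view shows the post at (313,284) just ahead of the shut fingers, and it is centred in y (about 0.023). Next I press down along the arc.

{"fn": "play_rows", "kwargs": {
  "motion": [
    {"dx":-0.75,"dy":-0.05,"dz":0,"twist":0},
    {"dx":-0.75,"dy":0,"dz":0.3,"twist":0},
    {"dx":0,"dy":0,"dz":0.6,"twist":0},
    {"dx":0,"dy":0,"dz":0.6,"twist":0},
    {"dx":0.25,"dy":0,"dz":0.3,"twist":0},
    {"dx":0.25,"dy":0,"dz":0.3,"twist":0},
    {"dx":0.26,"dy":0,"dz":0.3,"twist":0},
    {"dx":0.26,"dy":0,"dz":0.3,"twist":0},
    {"dx":0,"dy":0,"dz":0,"twist":0}
  ]
}}

```text
t: 4.05
position: [0.4826, 0.0234, 0.1729]
orientation: [-0.009, 1.0, -0.0, -0.001]
force: [-0.5, -0.5, -0.1]
grip_width: 0.0003
```

```bash
python3 - <<'E'
from h import *
o=monitor.get_obs();print(o["position"],o["force"])
p,d,c,M=snap("side");cv2.imwrite("pics/s1.png",cv2.resize(p[170:330,180:380,::-1],(800,640))[:600])
E
```

```text
[0.48260391 0.02343463 0.17291637] [-0.51280404 -0.51498603 -0.14932642]
```

View pics/s1.png

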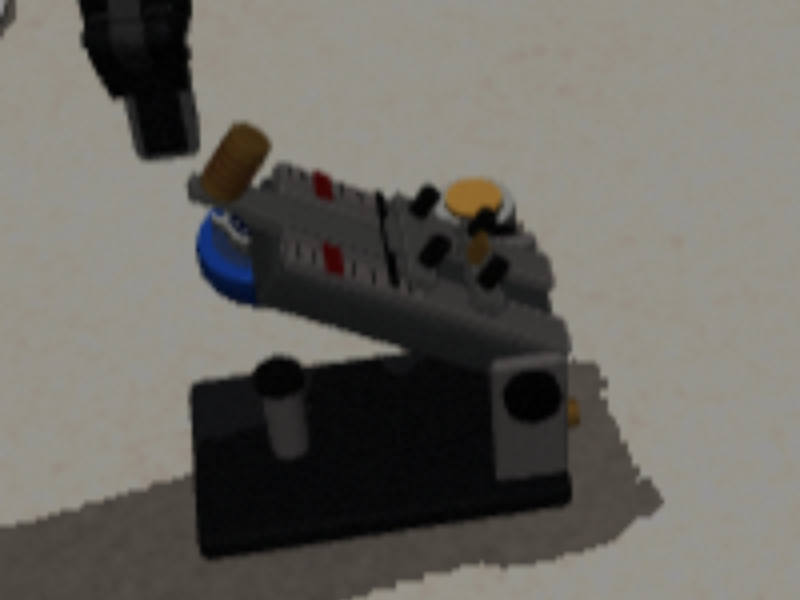

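The fingers slid off the outer side, because the post (235,160 in the crop) stands nearer the hinge than I assumed. I'll re-measure by casting rays onto the mic's mid-plane.

```bash
cat >> h.py <<'E'
def rayplane(u,v,c,M,axis,val):
    f=240/np.tan(np.radians(c["fov_y"])/2)
    r=M[:3,:3]@np.array([(u-c["cx"])/f,(v-c["cy"])/f,1]);o=M[:3,3]
    return o+r*(val-o[axis])/r[axis]
E
python3 - <<'E'
from h import *
p,d,c,M=snap("side");cl=cloud(d,c,M)
hsv=cv2.cvtColor(p,cv2.COLOR_RGB2HSV)
b=(hsv[...,0]>8)&(hsv[...,0]<28)&(hsv[...,1]>110);b[:190]=0;b[225:]=0;b[:,:220]=0;b[:,255:]=0
b=b.astype(np.uint8);n,l,s,ce=cv2.connectedComponentsWithStats(b);i=1+np.argmax(s[1:,4]);print(s[i],ce[i])
q=cl[(l==i)&(d>0)&(d<.85)];print("post surf med",np.median(q,0),q.min(0),q.max(0))
pts=np.argwhere(l==i)[:,::-1].astype(np.float32);r=cv2.minAreaRect(pts);print(r)
for cc in [ce[i]]+list(cv2.boxPoints(r)): print(cc,rayplane(*cc,c,M,1,.0225-.004))
# foot near edge and hinge knob
x=cl[250:310,225:330];z=x[...,2];m=(z>.012)&(z<.019)&(p[250:310,225:330].max(-1)<60)
print("foot x range",np.percentile(x[m][:,0],[0.5,1,2,98,99,99.5]), "y",np.percentile(x[m][:,1],[1,99]))
E
```

```text
[230 201  17  19 199] [238.18090452 210.49748744]
post surf med [0.50291137 0.01754916 0.17190413] [0.49021837 0.0138663  0.15180312] [0.5145952  0.02970033 0.18243235]
((238.1470489501953, 210.58822631835938), (10.804409980773926, 19.722335815429688), 30.963754653930664)
[238.18090452 210.49748744] [0.50289722 0.0185     0.17111038]
[228.44116 216.26471] [0.4880872  0.0185     0.16270574]
[238.58823 199.35294] [0.50607833 0.0185     0.19070251]
[247.85294 204.91174] [0.51738315 0.0185     0.17909707]
[237.70587 221.82352] [0.49943898 0.0185     0.15035029]
foot x range [0.46630665 0.46683119 0.46812827 0.60154308 0.6086196  0.61181494] y [-0.02151133  0.06308247]
```

```bash
python3 - <<'E'
from h import *
p,d,c,M=snap("side");cl=cloud(d,c,M)
x=cl[170:212,195:232];m=(x[...,2]>.14)&(p[170:212,195:232].max(-1)<110)&(np.abs(x[...,1]-.023)<.08)&(x[...,0]<.497)
q=x[m];print(len(q));i=np.argsort(q[:,2]);print(q[i[:12]].round(4)); print(q.min(0),q.max(0))
print(monitor.get_obs()["position"],rayplane(221,209,c,M,1,.0234),rayplane(221,209,c,M,1,.012))
E
```

```text
819
[[0.4925 0.0243 0.1669]
 [0.4803 0.0183 0.1793]
 [0.4818 0.0168 0.1803]
 [0.4777 0.0174 0.1804]
 [0.4832 0.0164 0.1805]
 [0.4791 0.017  0.1805]
 [0.4915 0.019  0.1806]
 [0.4887 0.0173 0.1806]
 [0.4737 0.0178 0.1807]
 [0.4915 0.0166 0.1808]
 [0.486  0.0176 0.1808]
 [0.4902 0.0165 0.181 ]]
[ 0.46681496 -0.03902593  0.16693892] [0.49696761 0.03129023 0.276125  ]
[0.48498717 0.02350108 0.17428038] [0.47943883 0.0234     0.17335677] [0.48075686 0.012      0.18265625]
```

```bash
python3 - <<'E'
from h import *
print(np.array(imaging.get_calibration("wrist")["T_tool_cam"]).round(3).tolist(),imaging.get_calibration("wrist")["fov_y"])
p,d,c,M=snap("wrist");cl=cloud(d,c,M);cv2.imwrite("pics/w2.png",p[...,::-1])
o=monitor.get_obs();print(o["position"],o["force"],o["q"])
for v in range(240,400,10): print(v,[tuple(cl[v,u].round(3)) for u in (305,325)],p[v,325])
p,d,c,M=snap("side");print(M[:3,3],cloud(d,c,M)[207:211,222])
E
```

```text
[[-0.0, -0.955, -0.298, 0.076], [1.0, -0.0, -0.0, 0.001], [0.0, -0.298, 0.955, -0.146], [0.0, 0.0, 0.0, 1.0]] 63.11577603397165
[0.48519247 0.02348359 0.17434656] [ 0.5855993  -0.42119192 -0.35824163] [ 0.04217982  0.24721055 -0.16657487  2.01268272  0.05256068  0.88432065
  1.43641386]
240 [(np.float64(0.507), np.float64(0.015), np.float64(0.014)), (np.float64(0.504), np.float64(0.031), np.float64(0.022))] [43 39 44]
250 [(np.float64(0.501), np.float64(0.016), np.float64(0.057)), (np.float64(0.501), np.float64(0.031), np.float64(0.056))] [11 12  3]
260 [(np.float64(0.508), np.float64(0.016), np.float64(0.057)), (np.float64(0.508), np.float64(0.031), np.float64(0.057))] [9 4 3]
270 [(np.float64(0.533), np.float64(0.015), np.float64(0.015)), (np.float64(0.533), np.float64(0.032), np.float64(0.014))] [22 25 25]
280 [(np.float64(0.542), np.float64(0.016), np.float64(0.016)), (np.float64(0.542), np.float64(0.032), np.float64(0.016))] [21 21 27]
290 [(np.float64(0.552), np.float64(0.016), np.float64(0.015)), (np.float64(0.551), np.float64(0.033), np.float64(0.015))] [26 25 30]
300 [(np.fl
[... 806 characters left out ...]
.473), np.float64(0.021), np.float64(0.228)), (np.float64(0.474), np.float64(0.026), np.float64(0.227))] [14  6 14]
370 [(np.float64(0.473), np.float64(0.021), np.float64(0.232)), (np.float64(0.477), np.float64(0.027), np.float64(0.227))] [15 15 17]
380 [(np.float64(0.474), np.float64(0.021), np.float64(0.235)), (np.float64(0.482), np.float64(0.027), np.float64(0.225))] [18 16 21]
390 [(np.float64(0.484), np.float64(0.021), np.float64(0.227)), (np.float64(0.484), np.float64(0.027), np.float64(0.226))] [14 14 12]
[ 0.53837125 -0.48632203  0.58915939] [[0.48195445 0.01806742 0.18103158]
 [0.48158859 0.01885072 0.17863343]
 [0.45697095 0.23431952 0.0010075 ]
 [0.45690129 0.23140995 0.00085649]]
```

View pics/w2.png

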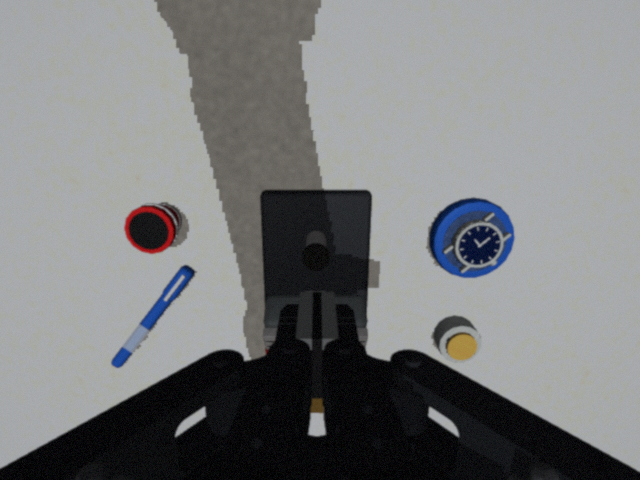

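The foot (0.015) and pillar top (0.057) heights confirm the reported pose. Both cameras place the shut fingertips at z≈0.18 with the TCP at 0.174, so the tips are level with or slightly behind the TCP and passed just above the post. I'll go back up and press lower, in stages.

{"fn": "play_rows", "kwargs": {
  "motion": [
    {"dx":0,"dy":0,"dz":-1,"twist":0},
    {"dx":-0.5,"dy":0,"dz":0,"twist":0},
    {"dx":-0.45,"dy":0,"dz":0,"twist":0},
    {"dx":0,"dy":0,"dz":0.35,"twist":0},
    {"dx":0,"dy":0,"dz":0.35,"twist":0},
    {"dx":0.2,"dy":0,"dz":0.34,"twist":0},
    {"dx":0.2,"dy":0,"dz":0.34,"twist":0},
    {"dx":0,"dy":0,"dz":0,"twist":0}
  ]
}}

```text
t: 5.1
position: [0.4944, 0.0237, 0.1617]
orientation: [-0.009, 1.0, -0.0, -0.003]
force: [0.1, 0.1, 0.2]
grip_width: 0.0001
```

```bash
cat > post.py <<'E'
from h import *
import sys
p,d,c,M=snap("side");cl=cloud(d,c,M)
hsv=cv2.cvtColor(p,cv2.COLOR_RGB2HSV)
rd=((hsv[...,0]<8)|(hsv[...,0]>172))&(hsv[...,1]>110);rd[:195]=0;rd[300:]=0;rd[:,:225]=0;rd[:,285:]=0
n,l,s,ce=cv2.connectedComponentsWithStats(rd.astype(np.uint8))
for i in range(1,n):
    if s[i,4]>5: print("red",s[i,4],ce[i].round(1),np.median(cl[l==i],0).round(4))
b=(hsv[...,0]>8)&(hsv[...,0]<28)&(hsv[...,1]>110);b[:190]=0;b[270:]=0;b[:,:200]=0;b[:,262:]=0
n,l,s,ce=cv2.connectedComponentsWithStats(b.astype(np.uint8))
for i in range(1,n):
    if s[i,4]>8: print("brass",s[i],np.median(cl[l==i],0).round(4),rayplane(*ce[i],c,M,1,.0185).round(4))
o=monitor.get_obs();print(o["t"],o["position"],o["force"],o["grip_width"])
if len(sys.argv)>1: cv2.imwrite(sys.argv[1],cv2.resize(p[170:320,180:380,::-1],(800,600)))
E
python3 post.py pics/s2.png
```

```text
red 27 [254.9 222.6] [0.5229 0.0418 0.1239]
red 34 [257.4 241. ] [0.5235 0.0016 0.1238]
brass [223 214  15  16 164] [0.4888 0.0169 0.1542] [0.4888 0.0185 0.1528]
5.15 [0.49602138 0.02368478 0.16255061] [ 1.01997614 -0.01642002 -0.67962037] 0.0002201633576644623
```

The head is going down (tilt about 25°). Continuing.

{"fn": "play_rows", "kwargs": {
  "motion": [
    {"dx":0.22,"dy":0,"dz":0.27,"twist":0},
    {"dx":0.22,"dy":0,"dz":0.27,"twist":0},
    {"dx":0.26,"dy":0,"dz":0.42,"twist":0},
    {"dx":0.26,"dy":0,"dz":0.42,"twist":0},
    {"dx":0.18,"dy":0,"dz":0.4,"twist":0},
    {"dx":0.16,"dy":0,"dz":0.3,"twist":0},
    {"dx":0,"dy":0,"dz":0,"twist":0}
  ]
}}

```text
t: 5.85
position: [0.4638, 0.023, 0.1108]
orientation: [-0.009, 1.0, -0.0, -0.002]
force: [0.4, 0.1, 0.1]
grip_width: -0.0001
```

```bash
python3 post.py pics/s3.png
```

```text
red 29 [248.  239.8] [0.5083 0.0428 0.0898]
red 35 [250.  258.4] [0.509  0.0021 0.0898]
brass [214 240  12  17 136] [0.4669 0.0163 0.1041] [0.4665 0.0185 0.1017]
5.9 [0.46460544 0.02304809 0.11143787] [0.92150353 0.04082185 0.23751144] 6.938527199620539e-05
```

{"fn": "play_rows", "kwargs": {
  "motion": [
    {"dx":0.02,"dy":0,"dz":0.1,"twist":0},
    {"dx":0,"dy":0,"dz":0.1,"twist":0},
    {"dx":0,"dy":0,"dz":0.08,"twist":0},
    {"dx":0,"dy":0,"dz":0,"twist":0}
  ]
}}

```text
t: 6.3
position: [0.465, 0.0231, 0.1058]
orientation: [-0.009, 1.0, -0.0, -0.0]
force: [-3.2, 0.1, 8.0]
grip_width: -0.0001
```

```bash
python3 post.py
```

```text
red 28 [248.  241.3] [0.5079 0.0415 0.0871]
red 33 [250.  259.8] [0.5087 0.0011 0.0873]
brass [214 245  12  13 125] [0.4664 0.0162 0.1   ] [0.4657 0.0185 0.0971]
6.35 [0.46505511 0.02311162 0.10578671] [-3.60065971 -0.0699265   7.17084302] 0.00014804503886735237
```

8 N of reaction, so the head is on its stop and level. I'll hold briefly, then lift, open, and descend around the post.

{"fn": "play_rows", "kwargs": {
  "motion": [
    {"dx":0,"dy":0,"dz":0,"twist":0},
    {"dx":0,"dy":0,"dz":0,"twist":0},
    {"dx":0,"dy":0,"dz":-0.6,"twist":0},
    {"dx":0,"dy":0,"dz":-0.9,"twist":0}
  ]
}}

```text
t: 6.75
position: [0.4643, 0.0231, 0.1422]
orientation: [-0.009, 1.0, -0.0, -0.001]
force: [-0.1, 0.5, -0.4]
grip_width: 0.0001
```

{"fn": "play_rows", "kwargs": {
  "hand": 0.5,
  "motion": [
    {"dx":0,"dy":0,"dz":0,"twist":0},
    {"dx":0,"dy":0,"dz":0,"twist":0},
    {"dx":0,"dy":0,"dz":0,"twist":0},
    {"dx":0,"dy":0,"dz":0,"twist":0},
    {"dx":0,"dy":0,"dz":0,"twist":0}
  ]
}}

```text
t: 7.25
position: [0.4647, 0.0231, 0.1421]
orientation: [-0.009, 1.0, -0.0, -0.001]
force: [0.6, -0.2, 0.1]
grip_width: 0.043
```

```bash
python3 post.py; python3 - <<'E'
from h import *
p,d,c,M=snap("wrist");cv2.imwrite("pics/w3.png",p[...,::-1])
E
```

```text
red 28 [248.  241.3] [0.5079 0.0419 0.0871]
red 34 [249.9 259.9] [0.5086 0.0009 0.0872]
brass [214 240  12  18 167] [0.4659 0.0172 0.103 ] [0.4657 0.0185 0.1014]
7.3 [0.46483053 0.02314358 0.14221178] [ 0.53790037 -0.18464886  0.1281265 ] 0.04281145653758638
```

View pics/w3.png

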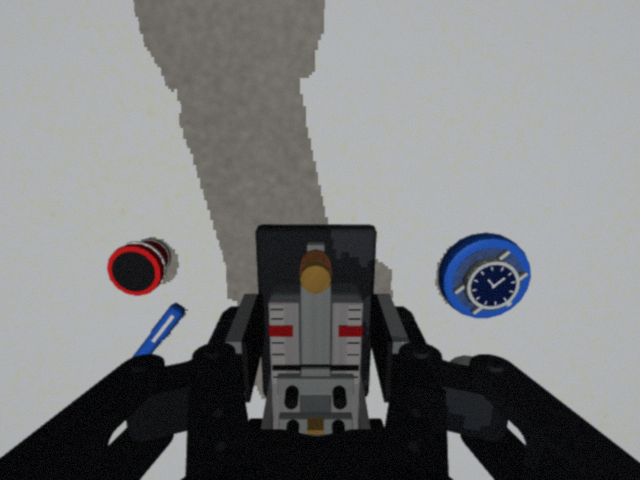

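The head is level with the pointer at rest. The post is centred between the open fingers (316,278), and the head's end works out at x≈0.484, clear of the pads. Descending and closing.

{"fn": "play_rows", "kwargs": {
  "motion": [
    {"dx":0.04,"dy":0,"dz":0.5,"twist":0},
    {"dx":0,"dy":0,"dz":0.6,"twist":0},
    {"dx":0,"dy":-0.02,"dz":0.6,"twist":0},
    {"dx":0,"dy":0,"dz":0.5,"twist":0},
    {"dx":0,"dy":0,"dz":0.3,"twist":0},
    {"dx":0,"dy":0,"dz":0,"twist":0}
  ]
}}

```text
t: 7.95
position: [0.4632, 0.0226, 0.079]
orientation: [-0.009, 1.0, -0.0, -0.001]
force: [-0.5, -0.5, 0.0]
grip_width: 0.0427
```

{"fn": "play_rows", "kwargs": {
  "hand": 0,
  "grip_force": 50,
  "motion": [
    {"dx":0,"dy":0,"dz":0,"twist":0},
    {"dx":0,"dy":0,"dz":0,"twist":0},
    {"dx":0,"dy":0,"dz":0,"twist":0},
    {"dx":0,"dy":0,"dz":0,"twist":0},
    {"dx":0,"dy":0,"dz":0,"twist":0},
    {"dx":0,"dy":0,"dz":0,"twist":0}
  ]
}}

```text
t: 8.55
position: [0.4648, 0.0224, 0.0808]
orientation: [-0.009, 1.0, -0.0, 0.001]
force: [0.2, -0.7, 5.6]
grip_width: 0.0144
```

```bash
python3 post.py pics/s4.png
```

```text
red 28 [248.  241.3] [0.5079 0.042  0.0873]
red 34 [249.9 259.9] [0.5086 0.0011 0.0871]
8.6 [0.46475079 0.02244385 0.08076373] [-0.30156476 -1.26954907  5.46890306] 0.01428230959978879
```

View pics/s4.png

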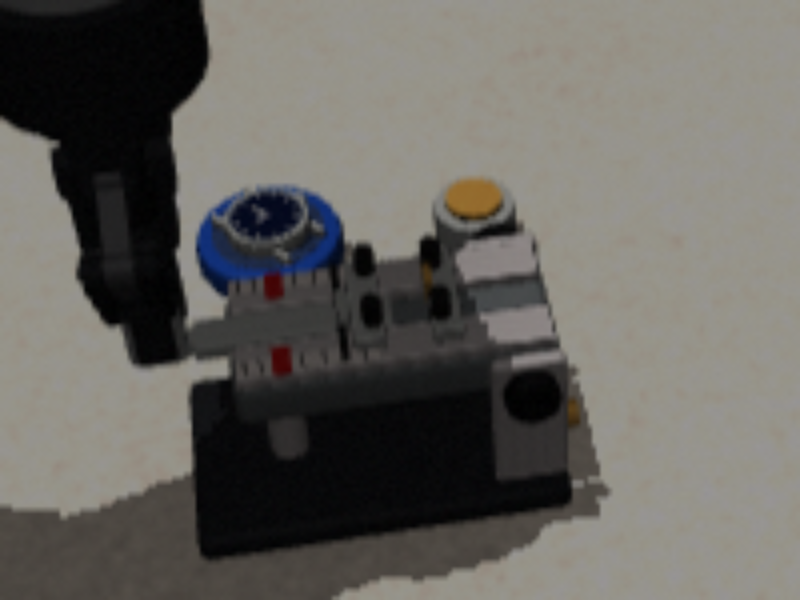

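Gripped (14.3 mm on the 16 mm post). The pointer is still at rest (342,330 in the crop) and the reaction pushes the head down on its stop. I'll draw out about 20 mm slowly, then measure.

{"fn": "play_rows", "kwargs": {
  "motion": [
    {"dx":0.1,"dy":0,"dz":0,"twist":0},
    {"dx":0.1,"dy":0,"dz":0,"twist":0},
    {"dx":0.1,"dy":0,"dz":0,"twist":0},
    {"dx":0.1,"dy":0,"dz":0,"twist":0},
    {"dx":0.1,"dy":0,"dz":0,"twist":0},
    {"dx":0.1,"dy":0,"dz":0,"twist":0},
    {"dx":0.1,"dy":0,"dz":0,"twist":0},
    {"dx":0.1,"dy":0,"dz":0,"twist":0},
    {"dx":0,"dy":0,"dz":0,"twist":0},
    {"dx":0,"dy":0,"dz":0,"twist":0}
  ]
}}

```text
t: 9.6
position: [0.4473, 0.0222, 0.0809]
orientation: [-0.009, 1.0, 0.0, 0.003]
force: [6.6, -2.4, -1.6]
grip_width: 0.0143
```

```bash
python3 post.py pics/s5.png;python3 - <<'E'
from h import *
p,d,c,M=snap("wrist");cv2.imwrite("pics/w5.png",cv2.resize(p[180:380,200:440,::-1],(720,600)))
E
```

```text
red 28 [248.  241.3] [0.5079 0.0419 0.0871]
red 33 [250.  259.8] [0.5087 0.0012 0.0872]
9.65 [0.44726665 0.02221057 0.08092786] [ 6.62541022 -1.53635911 -2.30179176] 0.014047196587018149
```

View pics/s5.png

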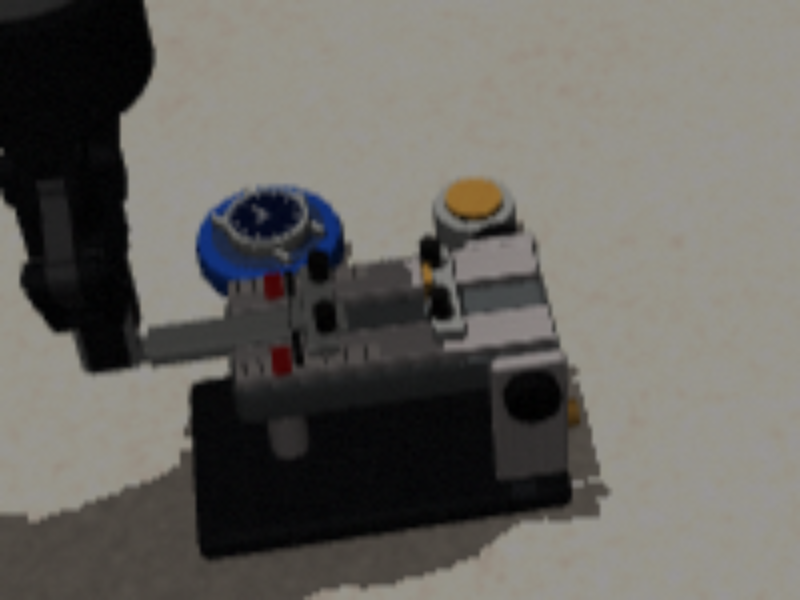

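The jaw is out about 17.5 mm, with the pointer at x≈296 and the red mark at 281 in the crop. About 6 mm remain. The tool is also lifting with about 2 N, so I'll press slightly down to keep the head on its stop.

{"fn": "play_rows", "kwargs": {
  "motion": [
    {"dx":0,"dy":0,"dz":0.06,"twist":0},
    {"dx":0.08,"dy":0,"dz":0,"twist":0},
    {"dx":0.08,"dy":0,"dz":0,"twist":0},
    {"dx":0.08,"dy":0,"dz":0,"twist":0},
    {"dx":0,"dy":0,"dz":0,"twist":0},
    {"dx":0,"dy":0,"dz":0,"twist":0},
    {"dx":0,"dy":0,"dz":0,"twist":0},
    {"dx":0,"dy":0,"dz":0,"twist":0}
  ]
}}

```text
t: 10.5
position: [0.4433, 0.0222, 0.0806]
orientation: [-0.009, 1.0, 0.0, 0.005]
force: [7.4, -1.8, 5.6]
grip_width: 0.0147
```

```bash
python3 post.py pics/s6.png;python3 - <<'E'
from h import *
p,d,c,M=snap("top");cv2.imwrite("pics/t6.png",p[...,::-1])
a=cv2.imread("pics/top0.png").astype(int);b=p[...,::-1].astype(int)
for n,(x,y,r) in dict(watch=(250,293,24),holder=(250,235,15),loupe=(411,297,16),marker=(420,240,36)).items():
    print(n,np.abs(a[y-r:y+r,x-r:x+r]-b[y-r:y+r,x-r:x+r]).mean())
E
```

```text
red 18 [247.2 241.4] [0.5065 0.042  0.0873]
red 26 [249.5 260.3] [ 5.075e-01 -3.000e-04  8.710e-02]
10.55 [0.44332003 0.02216527 0.08060982] [ 8.21430527 -1.07022581  6.36285251] 0.014544775052667554
watch 3.2925347222222223
holder 3.1055555555555556
loupe 3.5068359375
marker 3.274755658436214
```

View pics/s6.png

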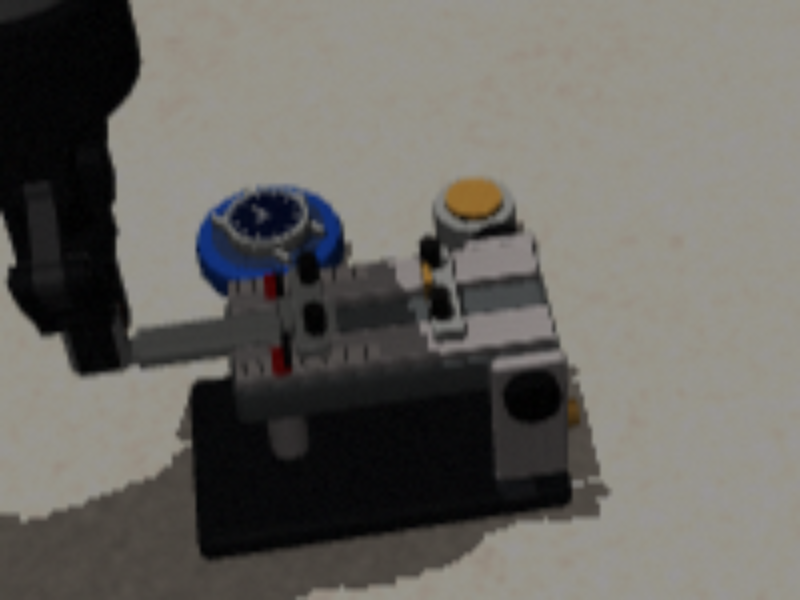

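The pointer is on the inner edge of the mark (286 against 281), about 2 mm short. One more nudge.

{"fn": "play_rows", "kwargs": {
  "motion": [
    {"dx":0.06,"dy":0,"dz":0,"twist":0},
    {"dx":0.06,"dy":0,"dz":0,"twist":0},
    {"dx":0,"dy":0,"dz":0,"twist":0},
    {"dx":0,"dy":0,"dz":0,"twist":0},
    {"dx":0,"dy":0,"dz":0,"twist":0},
    {"dx":0,"dy":0,"dz":0,"twist":0},
    {"dx":0,"dy":0,"dz":0,"twist":0},
    {"dx":0,"dy":0,"dz":0,"twist":0}
  ]
}}

```text
t: 11.4
position: [0.4405, 0.0221, 0.0806]
orientation: [-0.009, 1.0, 0.0, 0.005]
force: [7.3, -2.1, 4.6]
grip_width: 0.0141
```

```bash
python3 post.py pics/s7.png
```

```text
red 20 [248.  241.3] [0.5087 0.0415 0.0876]
red 26 [250.1 260.1] [ 5.094e-01 -2.000e-04  8.760e-02]
11.45 [0.44051078 0.02212444 0.08062863] [ 7.23895016 -2.27739261  5.33093469] 0.014046930963084918
```

View pics/s7.png

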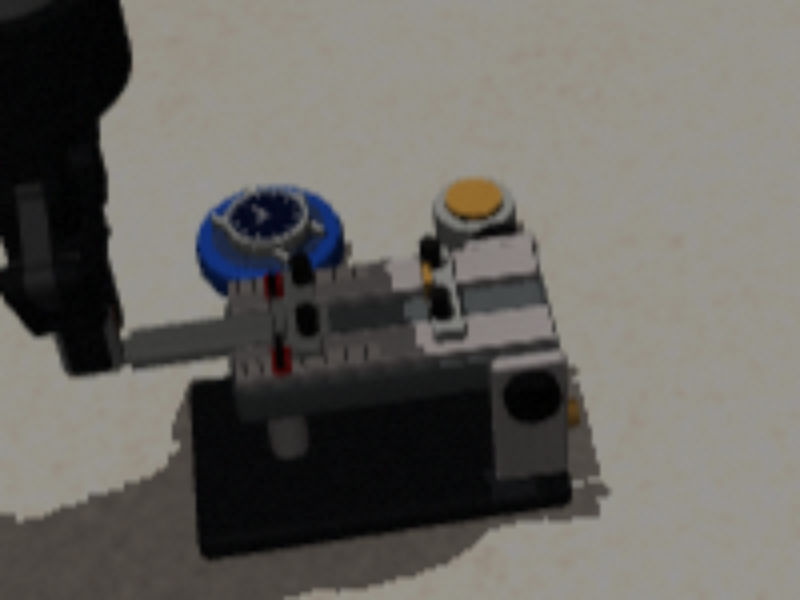

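The pointer now covers the middle of the red mark (both at about 280) and the TCP has drawn 24.3 mm. I'll hold once more to check for creep, then hand in.

{"fn": "play_rows", "kwargs": {
  "motion": [
    {"dx":0,"dy":0,"dz":0,"twist":0},
    {"dx":0,"dy":0,"dz":0,"twist":0},
    {"dx":0,"dy":0,"dz":0,"twist":0},
    {"dx":0,"dy":0,"dz":0,"twist":0},
    {"dx":0,"dy":0,"dz":0,"twist":0},
    {"dx":0,"dy":0,"dz":0,"twist":0}
  ]
}}

```text
t: 12.05
position: [0.4405, 0.0221, 0.0806]
orientation: [-0.009, 1.0, 0.0, 0.005]
force: [8.3, -2.4, 5.3]
grip_width: 0.0144
```

```bash
python3 post.py; python3 -c "
from h import *
print(ticket.finish_job())"
```

```text
red 21 [248.  241.1] [0.5083 0.041  0.0883]
red 27 [250.1 260. ] [ 5.091e-01 -2.000e-04  8.710e-02]
12.1 [0.44049199 0.02213606 0.08061844] [ 7.3918468  -2.25902338  5.0335681 ] 0.01463527106391642
the job is handed in; nothing more can be done
None
```

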